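Clamp a display mount in the gluing jig

ROBOT

A 6-joint arm with a two-finger parallel gripper is mounted at the origin on the work surface. World frame = base frame: x ahead of the robot, y to its left, z up, the work surface at z = 0. Lengths are in m, angles in rad, forces in N, time in s.
With the tool pointing down it reaches from about 0.25 to 0.725 m from the base axis. Payload 4 kg.
Tool frame: the origin (TCP) lies at the very end of the fingers, on their centre line; the grasp point (between the pads) lies 19 mm behind it; y points along the fingers, z is the direction in which the jaws open and shut, and the axes are right-handed (so a half turn about y gives the same grasp; the last joint's range is limited). The gripper opens to 85 mm and grips with 20 to 120 N. Pads are 22 mm wide; open, the fingers measure 114 mm over their backs; the gripper's body (76 mm by 85 mm) begins 54 mm behind the grasp point. The pads swing forward as they close: fully open they stand 13 mm farther back than shut.
Start: joints at [1.274, 0.241, 0.005, 1.335, 0, 1.571], TCP at [0.146, 0.478, 0.231] pointing down, gripper open.
Joint ranges: [-2.72, 2.72], [-1.05, 1.87], [-1.09, 1.28], [-1.99, 2.15], [-1.42, 1.44], [-3.14, 3.14]. Speed limits (rad/s): [2.79, 2.79, 3.14, 3.14, 3.14, 3.14].

INTERFACE

Orientations are given as a unit quaternion [x, y, z, w].
In Python, from workcell import bot gives the robot as it stands. The module is installed in compiled form; this text tells all that it offers.
- The arm moves only by the tool move_arm, never from a script. Its argument "increments" is a list of rows, each an object with "grip": the closure, from 0 (fully open) to 1 (shut); "linear": the shift along the tool's x, y, z scaled (see below), a list of three; "twist": the turn about the tool's y scaled (see below). A call has exactly 5 rows; each row shifts and turns the pose as measured when the row begins, along the tool's axes as they then stand; what a row does not reach is not made up. The controller multiplies each number of a shift by 0.2 m and each number of a turn by 2 rad. A row lasts 1/10 s, in which the tool goes at most 50 mm and 8.59 degrees, less where a joint would pass 70% of its speed; a pose out of reach is approached as far as the arm can. A call with a number of a shift or a turn outside -1 to 1 is refused whole. A call with a gripper value outside its range is refused whole. The fingers move at their own pace and stop on an object; the grip force is fixed at half the most. Time passes only in rows, so rows that do not move let the fingers close, or fill a call up. It gives the time, the measured TCP pose, the force and the opening at its end, in the units of the state.
- bot.get_obs(): the state, without advancing time (a new reading comes with each control period).
- bot.camera(name): name is "scene" or "top"; returns (picture, depth): 384x512x3 uint8, blue, green, red; 384x512 float32, m along the optical axis (not along the pixel's ray), 0 where there is no reading.
- bot.camera_params(name): a dict with "camera_matrix" (3x3 intrinsics, pixels), "rvec" (rotation vector, rad) and "tvec" (3), from world to camera coordinates, as OpenCV has them. Camera axes: x right, y down, z forward; pixel columns grow to the right and rows downward; lengths in m; the calibration is good to about 2 mm. A picture is of the moment at which its call begins. camera_params takes no time and is no camera call.
- bot.job_done(): hands the job in, once; it reports no verdict.
The state is a dict: "clock": time; "joint_pos": joint angles; "joint_vel": joint speeds; "tau": joint torques, N m; "eef_pos": TCP position; "tool_rot": TCP orientation; "ft_force": force on the tool from outside, world axes, zero at the start; "ft_torque": the same for the moment, N m; "grip_width": finger opening in m.
Only numpy, scipy, OpenCV 4.12 (cv2) and the standard library are available. Lean on these libraries where they do the work, as an engineer would, in place of code of your own. Each camera call takes 0.05 s, during which the arm holds its last target. There are 200 camera calls.

TASK

Hang the wooden mount block that has the metal tab on the jig by slipping the eye of its tab over the jig's short post, so that the block stands between the jaws with the tab flat on the base, and let go of it. Then pump the clamp's trigger, and only the trigger (do not push the jaw by hand), until the sprung pad meets the block and presses it lightly against the fixed jaw, its spring partly pushed in but never bottomed out. Finish while holding the trigger squeezed so, and leave the other things on the table where they are.

Things in the scene. Friction and masses are not known exactly. Their poses are not given: they have to be found in the camera images.
- mount_mid (a point): centre of the loose mount's plain wood block (44 along its x, 38 along y, 60 high; 0.13 kg in all). x points to the metal tab, z up. The aluminium tab, 5 thick and 50 wide, runs level with the underside from the block's +x face to 102 mm from the block's middle. Grip the block across its x faces, above the tab; its y faces go to the jaws
- mount_eye (a point): centre of the 26 mm round hole (the eye) through the tab, mid thickness: 75 mm along the mount's x from the block's middle and 27.5 mm below mount_mid
- spare_mid (a point): centre of a similar loose plain wood block, 44 x 38 x 60, without any tab: a bystander, not to be used
- jig: the fixed jig; origin on the table, y along the clamp from trigger to fixed jaw, x to the post's side, z up. Plywood base 12 thick, x -50 to 105, y -190 to 180. A steel clamp body (46 wide, y -102 to -46, up to z 72) carries the toothed ram bar at x 0, z 40, which sticks out behind to y -195 at most (top at z 49)
- fixed_jaw (a point): centre of the wooden fixed jaw's face (38 wide along x, 55 high above the base); axes as the jig's. It and the post form one stop, fixed on the base at a place that varies along the clamp (this face at jig x 0, y 115 to 139). Hung squarely, the block's middle lies 24 mm in front of this face (-y), leaving 5 mm
- post_base (a point): foot of the upright steel post (12 mm diameter, 31 mm high, tapered in its top 5 mm), on the base's top, 75 mm along jig x and 24 mm along -y from the fixed jaw's face centre, jig z 12; axes as the jig's
- pad_front (a point): centre of the front (+y) face of the rubber-faced sprung pad (34 wide, 36 high) of the moving jaw, at jig z 40; axes as the jig's. The gap to the hung block is 41 to 65 mm at the start, taken up by 2 to 5 strokes
- pad: the sprung pad, carried by the moving jaw (origin not on the part: see pad_front)
- ram: the moving jaw: its steel head (34 wide, 42 high) behind the pad, and the toothed ram bar (origin not on the part)
- ram_travel (a joint): travel of the moving jaw, m, 0 = fully back (start), grows to 0.085 towards the fixed jaw. A ratchet with 11 mm teeth drives it: once the pawl has caught a tooth, after up to 11 mm of idle travel, it goes forward with the trigger, and it stays when the trigger comes back, held by about 4 N of friction
- pad_spring (a joint): how far the pad's spring is pushed in, m: 0 = free, 0.014 = bottomed out; 0.8 N per mm, so 0.006 is about 5 N on the block
- trigger_travel (a joint): travel of the sliding trigger along jig +y, m: 0 = at rest, 0.027 = fully squeezed. A spring brings it back when it is let go (2 N at rest, 5 N fully squeezed); idle strokes take about 9 N, with the pad pressing up to 18 N
- trigger: the trigger: a steel fork astride the ram bar, sliding along the clamp behind the clamp body, with a black upright paddle on top, which is pushed or held: 24 along jig x, 14 along y, 50 high (origin on the table under it)
- paddle_mid (a point): centre of the black paddle: at rest at jig x 0, y -140, z 100; moves 27 mm straight along jig +y in a full stroke. Pinch it across its x faces from above, or push it from behind (-y side)
- paste_jar: bystander: glass jar with white lid
- driver: bystander: screwdriver
- brush: bystander: brush
- tape_roll: bystander: paper tape roll
- weight: bystander: steel weight, 52 mm wide, 56 high
- pin_dish: bystander: white dish
- mount: the whole loose mount (wooden block and tab), origin under the block's middle, on its underside; axes as mount_mid's
Things that resemble listed ones, but are neither listed nor needed, are in the scene too. What is shaped like the mount but black or green is not meant.

How it is judged:
On the way, in this order (a step that is already met when the one before it is completed fails the run):
1. the mount is hung: eye over the post, tab down on the base, and let go (horizontal distance between mount_eye and post_base below 0.009 m and z of mount_eye in the frame of post_base below 0.006 m and angle between mount_mid's own z axis and vertical below 0.1 rad and contact force between the fingers and mount below 0.2 N), for 0.3 s.
2. the trigger is squeezed by the fingers (value of joint trigger_travel above 0.012 m and contact force between the fingers and trigger above 1 N), for 0.05 s.
3. the pad has come up to the block (value of joint pad_spring above 0.001 m and horizontal distance between mount_eye and post_base below 0.009 m and z of mount_eye in the frame of post_base below 0.006 m and angle between mount_mid's own z axis and vertical below 0.1 rad), for 0.1 s.
At the end, for the whole second after the job is handed in: eye within 9 mm of the post's axis and under 6 mm above the base; mount upright (0.1 rad), square to the jaws (0.12 rad), at rest, untouched by the fingers; pad pressing it with 1.5 to 11.5 N; fingers bearing on the paddle with over 1 N, trigger squeezed over 2 mm (all of step 1 and angle between the y axis of mount_mid and the y axis of jig, either way round below 0.12 rad and contact force between pad and mount between 1.5 and 11.5 N and value of joint trigger_travel above 0.002 m and contact force between the fingers and trigger above 1 N and linear speed of mount below 0.02 m/s); the arm keeps its last pose, push and grip.
It fails at once if the block is crushed: the pad's spring bottoms out or the pad presses with more than 18 N (contact force between pad and mount above 18 N or value of joint pad_spring above 0.0138 m).
It fails at once if the moving jaw is pushed by hand (contact force between any of the fingers, the arm and ram above 2 N).
It fails at once if a bystander is moved by more than 30 mm (distance of any of spare_mid, paste_jar, driver, brush, tape_roll, weight, pin_dish from where it was at the start of the episode above 0.03 m).
It also fails if it takes over 61 s, if anything falls off the work surface, if the arm or the gripper's body presses on something with over 40 N, if the wrist force passes 120 N, or if a joint passes its speed limit or range.

## Working session

There is one attempt and no reset: what is moved stays moved. The work goes in short steps, Python scripts to look and compute and a tool call to move; the robot and the scene stay as the last step left them, time stands still between calls to the robot, and variables do not carry over. Pictures are saved under pics/ and viewed, about 8 in all and at most 12, crops included, and the job is handed in when it is done.

Besides the shell and the picture viewer there is one more tool, called after "Request:" by a JSON object that holds its "fn" and its "kwargs". move_arm: Moves the arm, as the interface text tells. Its arguments: {"type":"object","properties":{"increments":{"type":"array"}},"required":["increments"]}

```bash
mkdir -p pics; cat > h.py <<'E'
import numpy as np,cv2
from workcell import bot
def P(n):
    p=bot.camera_params(n);R=cv2.Rodrigues(np.array(p['rvec'],float))[0];return np.array(p['camera_matrix'],float),R,np.array(p['tvec'],float).ravel()
def cloud(n,d):
    K,R,t=P(n);v,u=np.mgrid[:384,:512]
    c=np.stack([(u-K[0,2])/K[0,0]*d,(v-K[1,2])/K[1,1]*d,d],-1)
    w=(c-t)@R; w[d==0]=np.nan
    return w
def snap(n,tag):
    im,d=bot.camera(n);cv2.imwrite(f'pics/{tag}.png',im);np.save(f'pics/{tag}.npy',cloud(n,d));return im,np.load(f'pics/{tag}.npy')
def proj(n,p):
    K,R,t=P(n);c=np.atleast_2d(p)@R.T+t;q=c@K.T;return q[:,:2]/q[:,2:]
E
python3 - <<'E'
from h import *
a,_=snap('scene','s0');b,_=snap('top','t0')
cv2.imwrite('pics/t0b.png',cv2.resize(b,(800,600)));cv2.imwrite('pics/s0b.png',cv2.resize(a,(800,600)))
o=bot.get_obs();print(o)
for n in('scene','top'):
    K,R,t=P(n);print(n,-R.T@t,K[0,0])
E
```

```text
{'clock': 0.1, 'joint_pos': array([ 1.27399948e+00,  2.41311102e-01,  3.86056800e-03,  1.33522293e+00,
       -3.24413614e-06,  1.57080092e+00]), 'joint_vel': array([ 0.00124286, -0.0031555 ,  0.00203649,  0.00020094,  0.00035983,
       -0.00034854]), 'tau': array([ 4.54291539e-04, -3.73137259e+01,  2.53010327e+01,  1.08609165e-02,
        5.84024929e-05, -1.22048323e-06]), 'eef_pos': array([0.14606238, 0.47758994, 0.23051587]), 'tool_rot': array([ 0.69999107, -0.10464736,  0.10445338, -0.69867798]), 'ft_force': array([-0.41925485,  1.14536022, -0.58636057]), 'ft_torque': array([-0.02942506,  0.01514769, -0.03006065]), 'grip_width': 0.0856796185438152}
scene [ 1.0419777  -0.43064927  1.12252107] 423.380894149213
top [ 4.61521344e-01 -8.89227394e-05  1.23825647e+00] 430.3576409654827
```

View pics/t0b.png

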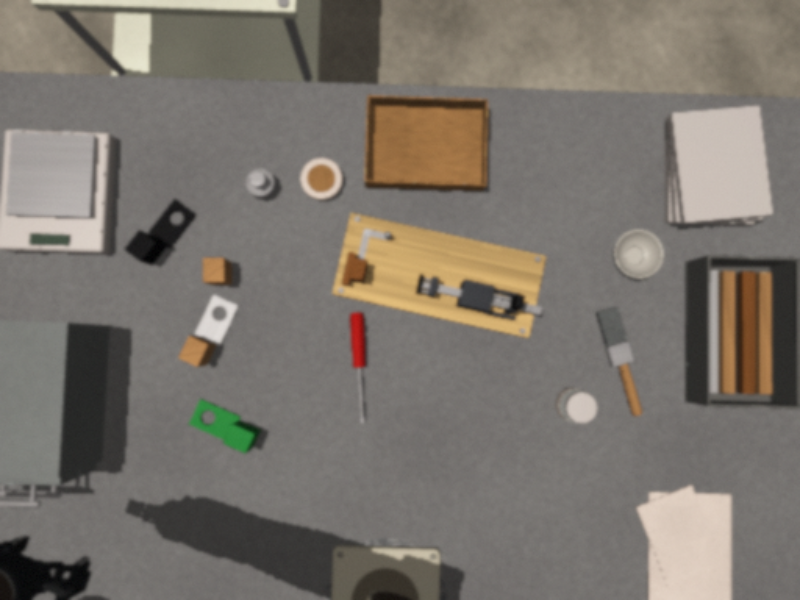

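View pics/s0b.png

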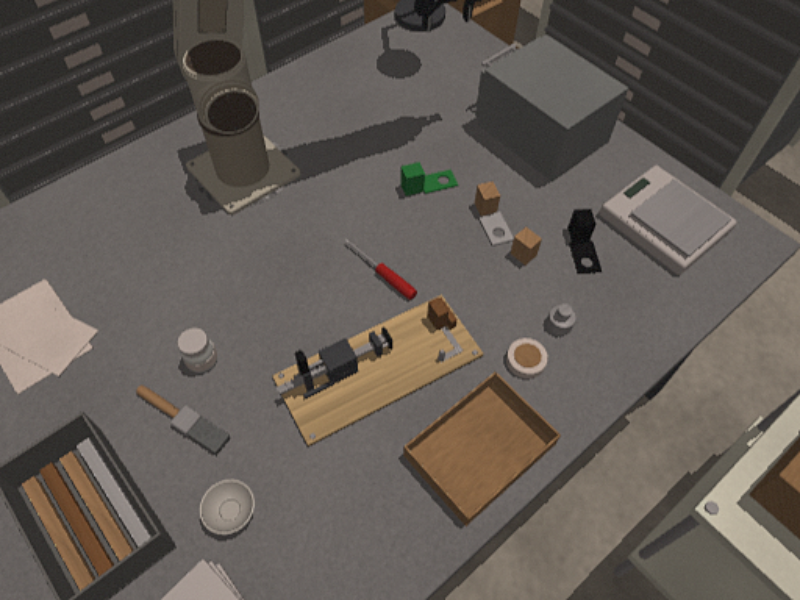

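The top view shows the mount's block at about (195,350) with its bright tab at (216,318). The jig has its jaw at (355,268), post at (388,237), pad at (425,287) and trigger at (508,300). The spare block is at (216,270). Next I measure these with depth.

```bash
python3 - <<'E'
from h import *
print('tcp px',proj('top',[[.146,.478,.231]]),proj('scene',[[.146,.478,.231]]))
b=cv2.imread('pics/t0.png');w=np.load('pics/t0.npy')
def rect(name,box,z0,z1):
    u0,v0,u1,v1=[int(x*.64) for x in box]
    p=w[v0:v1,u0:u1].reshape(-1,3);p=p[(p[:,2]>z0)&(p[:,2]<z1)]
    r=cv2.minAreaRect((p[:,:2]*1000).astype(np.float32))
    print(name,len(p),'c',np.round(r[0],1),'size',np.round(r[1],1),'ang',round(r[2],1),'zmed',np.median(p[:,2]).round(4),'mean',p[:,:2].mean(0).round(4))
rect('block',(170,325,225,375),.05,.07)
rect('mount tab',(185,285,245,345),.002,.012)
rect('spare',(195,250,240,290),.05,.07)
rect('base',(320,205,560,345),.008,.016)
rect('jaw',(335,240,375,292),.055,.075)
rect('post',(380,225,400,250),.03,.06)
rect('paddle',(485,280,535,330),.11,.14)
rect('body',(445,270,535,325),.06,.085)
rect('pad',(412,270,445,305),.045,.07)
c1=cv2.resize(b[120:220,205:355],None,fx=5,fy=5,interpolation=cv2.INTER_CUBIC)
cv2.imwrite('pics/c1.png',c1)
c2=cv2.resize(b[160:250,105:175],None,fx=6,fy=6,interpolation=cv2.INTER_CUBIC)
cv2.imwrite('pics/c2.png',c2)
E
```

```text
tcp px [[ 37.4347554  352.65880373]] [[285.12374504  18.2625689 ]]
block 242 c [440.9 348. ] size [38.7 44. ] ang 66.5 zmed 0.0585 mean [0.4406 0.347 ]
mount tab 444 c [508.5 329.3] size [106.1 105.8] ang 1.4 zmed 0.0043 mean [0.5008 0.3266]
spare 235 c [583.1 319.8] size [42.5 38.8] ang 1.9 zmed 0.0589 mean [0.5831 0.3187]
base 5019 c [576.9 -91.5] size [408.9 235.6] ang 87.8 zmed 0.0114 mean [ 0.597  -0.0767]
jaw 125 c [592.   64.7] size [23.9 37.6] ang 79.9 zmed 0.0659 mean [0.5919 0.0642]
post 16 c [658.1  15.2] size [10.4  8.5] ang 1.8 zmed 0.0393 mean [0.6578 0.0151]
paddle 58 c [ 539.1 -208.6] size [14.7 23.8] ang 84.2 zmed 0.1234 mean [ 0.539  -0.2073]
body 398 c [ 547.7 -166. ] size [100.8  46.1] ang 79.0 zmed 0.0708 mean [ 0.5501 -0.15  ]
pad 97 c [567.  -64.3] size [47.9 33.2] ang 79.3 zmed 0.058 mean [ 0.5674 -0.0603]
```

View pics/c1.png

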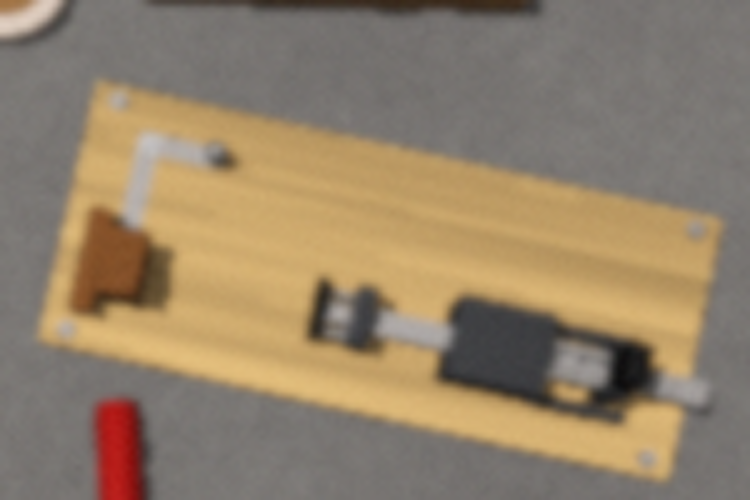

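View pics/c2.png

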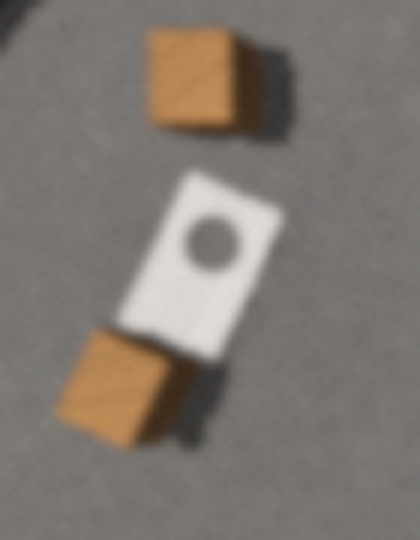

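```bash
cat >> h.py <<'E'
def ray(n,uv,z):
    K,R,t=P(n);C=-R.T@t;d=R.T@np.linalg.inv(K)@np.array([uv[0],uv[1],1.]);return C+d*(z-C[2])/d[2]
E
python3 - <<'E'
from h import *
f=lambda x,y:((x-2)/5+205,(y-2)/5+120)
g=lambda x,y:((x-2.5)/6+105,(y-2.5)/6+160)
eye=ray('top',g(212,243),.0025);eyeT=ray('top',g(212,243),.005)
m=np.array([.4409,.348]);print('eye',eye,'dist',np.hypot(*(eye[:2]-m)),'yaw',np.degrees(np.arctan2(*(eye[:2]-m)[::-1])))
tab=[ray('top',g(*q),.005)[:2] for q in((190,170),(286,213),(218,360),(118,325))]
print('tab edges',[np.degrees(np.arctan2(*(a-b)[::-1])) for a,b in((tab[0],tab[3]),(tab[1],tab[2]))],np.hypot(*(tab[0]-tab[1])))
far=(tab[0]+tab[1])/2;print('far mid dist',np.hypot(*(far-m)),np.degrees(np.arctan2(*(far-m)[::-1])))
tl,tr,br,bl=[ray('top',f(*q),.012)[:2] for q in((98,82),(718,218),(668,478),(40,342))]
print(tl,tr,br,bl)
for a,b in((tl,tr),(bl,br)):print('y ang',np.degrees(np.arctan2(*(a-b)[::-1])),np.hypot(*(a-b)))
for a,b in((tl,bl),(tr,br)):print('x ang',np.degrees(np.arctan2(*(a-b)[::-1])),np.hypot(*(a-b)))
c=(tl+tr+br+bl)/4
for yaw in (9,10,11,12):
    t=np.radians(yaw);X=np.array([np.cos(t),np.sin(t)]);Y=np.array([-X[1],X[0]])
    o=c-27.5e-3*X+5e-3*Y
    L=lambda p:(np.round(1000*np.array([(np.array(p)-o)@X,(np.array(p)-o)@Y]),1))
    print(yaw,'o',o.round(4),'post',L(ray('top',f(216,155),.043)[:2]),L((.6578,.0151)),'jaw',L((.592,.0647)),'paddle',L((.5391,-.2086)),'body',L((.5477,-.166)))
E
```

```text
eye [0.50986097 0.31945114 0.0025    ] dist 0.07463680561143993 yaw -22.488856351435267
tab edges [np.float64(-22.378803856321277), np.float64(-22.424533880483732)] 0.05037304059629239
far mid dist 0.10216189978346848 -23.335238750927704
[0.70075074 0.0836347 ] [ 0.63273262 -0.27488842] [ 0.48263169 -0.2486282 ] [0.54994613 0.11180261]
y ang 79.2576538289661 0.3649182000140591
y ang 79.42125074850556 0.36666279585759715
x ang -10.580027800054008 0.1534127250848787
x ang -9.923487696684395 0.15238073879018896
9 o [ 0.5636 -0.0814] post [105.7  80. ] [108.2  80.6] jaw [ 50.9 139.8] paddle [ -44.1 -121.8] body [-28.9 -81.1]
10 o [ 0.5636 -0.0819] post [107.2  78.7] [109.6  79.1] jaw [ 53.5 139.4] paddle [ -46.1 -120.6] body [-30.2 -80.1]
11 o [ 0.5636 -0.0824] post [108.6  77.2] [111.1  77.7] jaw [ 56.  138.9] paddle [ -48.1 -119.3] body [-31.5 -79.1]
12 o [ 0.5636 -0.0828] post [110.1  75.8] [112.5  76.2] jaw [ 58.5 138.4] paddle [ -50.1 -117.9] body [-32.8 -78. ]
```

```bash
cat > go.py <<'E'
import sys
from h import *
from scipy.spatial.transform import Rotation as Ro
def need(x,y,z,yaw):
    o=bot.get_obs();R=Ro.from_quat(o['tool_rot']).as_matrix();d=np.array([x,y,z])-o['eef_pos']
    zy=np.degrees(np.arctan2(R[1,2],R[0,2]));dy=(yaw-zy+90)%180-90
    s=np.sign(R[2,1])
    print('clk',o['clock'],'tcp',o['eef_pos'].round(4),'toolz yaw',zy.round(2),'ydir',R[:,1].round(3),'j6',o['joint_pos'][5].round(2),'w',round(o['grip_width'],4),'F',o['ft_force'].round(1))
    print('world d',d.round(4),'shift units now',(R.T@d/.2).round(4),'twist total',round(s*np.radians(dy)/2,4),'dyaw',dy.round(2))
    R2=Ro.from_rotvec([0,0,np.radians(dy)]).as_matrix()@R
    print('shift units after turn',(R2.T@d/.2).round(4))
if __name__=='__main__': need(*map(float,sys.argv[1:]))
E
python3 go.py .4407 .348 .10 -22.4
```

```text
clk 0.1 tcp [0.1461 0.4776 0.2305] toolz yaw 72.99 ydir [-0.001 -0.002 -1.   ] j6 1.57 w 0.0857 F [-0.4  1.1 -0.6]
world d [ 0.2946 -0.1296 -0.1305] shift units now [ 1.5983  0.6529 -0.1875] twist total -0.7383 dyaw 84.61
shift units after turn [-0.0377  0.6556 -1.6077]
```

Request:
{"fn": "move_arm", "kwargs": {"increments": [{"grip": 0,"linear": [0,0,0],"twist": 0.075},{"grip": 0,"linear": [0,0,0],"twist": 0.075},{"grip": 0,"linear": [0,0,0],"twist": 0.075},{"grip": 0,"linear": [0,0,0],"twist": 0.075},{"grip": 0,"linear": [0,0,0],"twist": 0.075}]}}

```text
clock: 0.6
eef_pos: [0.1455, 0.4757, 0.2277]
tool_rot: [0.614, -0.355, 0.356, -0.609]
ft_force: [0.4, 0.1, 0.2]
grip_width: 0.0856
```

Request:
{"fn": "move_arm", "kwargs": {"increments": [{"grip": 0,"linear": [0,0,0],"twist": 0.075},{"grip": 0,"linear": [0,0,0],"twist": 0.075},{"grip": 0,"linear": [0,0,0],"twist": 0.075},{"grip": 0,"linear": [0,0,0],"twist": 0.075},{"grip": 0,"linear": [0,0,0],"twist": 0.075}]}}

```text
clock: 1.1
eef_pos: [0.1449, 0.4738, 0.2249]
tool_rot: [0.443, -0.552, 0.557, -0.434]
ft_force: [-0.1, 0.1, -0.1]
grip_width: 0.0853
```

```bash
python3 go.py .4407 .348 .10 -22.4
```

```text
clk 1.1 tcp [0.1449 0.4738 0.2249] toolz yaw -13.3 ydir [-0.004 -0.014 -1.   ] j6 3.08 w 0.0853 F [-0.1  0.1 -0.1]
world d [ 0.2958 -0.1258 -0.1249] shift units now [0.2626 0.6268 1.5846] twist total 0.0794 dyaw -9.1
shift units after turn [0.0088 0.623  1.6076]
```

Request:
{"fn": "move_arm", "kwargs": {"increments": [{"grip": 0,"linear": [0.04,0.05,0.23],"twist": 0},{"grip": 0,"linear": [0.04,0.05,0.23],"twist": 0},{"grip": 0,"linear": [0.04,0.05,0.23],"twist": 0},{"grip": 0,"linear": [0.04,0.05,0.23],"twist": 0},{"grip": 0,"linear": [0.04,0.05,0.23],"twist": 0.04}]}}

```text
clock: 1.6
eef_pos: [0.3603, 0.3827, 0.1729]
tool_rot: [0.423, -0.567, 0.572, -0.415]
ft_force: [0.2, 2.1, 0.0]
grip_width: 0.0852
```

```bash
python3 go.py .4407 .348 .10 -22.4
```

```text
clk 1.6 tcp [0.3603 0.3827 0.1729] toolz yaw -17.3 ydir [-0.006 -0.012 -1.   ] j6 2.69 w 0.0852 F [0.2 2.1 0. ]
world d [ 0.0804 -0.0347 -0.0729] shift units now [0.0414 0.364  0.4363] twist total 0.0445 dyaw -5.1
shift units after turn [0.0025 0.3635 0.4387]
```

Request:
{"fn": "move_arm", "kwargs": {"increments": [{"grip": 0,"linear": [0.02,0.08,0.15],"twist": 0.045},{"grip": 0,"linear": [0.01,0.1,0.15],"twist": 0},{"grip": 0,"linear": [0,0.1,0.14],"twist": 0},{"grip": 0,"linear": [0,0.05,0],"twist": 0},{"grip": 0,"linear": [0,0,0],"twist": 0}]}}

```text
clock: 2.1
eef_pos: [0.447, 0.3377, 0.1004]
tool_rot: [0.394, -0.588, 0.594, -0.383]
ft_force: [-0.2, 0.1, -0.3]
grip_width: 0.0853
```

```bash
python3 go.py .4407 .348 .025 -22.4
```

```text
clk 2.1 tcp [0.447  0.3377 0.1004] toolz yaw -23.35 ydir [-0.01  -0.016 -1.   ] j6 2.63 w 0.0853 F [-0.2  0.1 -0.3]
world d [-0.0063  0.0103 -0.0754] shift units now [-0.0415  0.3763 -0.0483] twist total -0.0083 dyaw 0.95
shift units after turn [-0.0423  0.3762 -0.0477]
```

Request:
{"fn": "move_arm", "kwargs": {"increments": [{"grip": 0,"linear": [-0.04,0,-0.045],"twist": -0.008},{"grip": 0,"linear": [0,0,0],"twist": 0},{"grip": 0,"linear": [0,0.12,0],"twist": 0},{"grip": 0,"linear": [0,0.12,0],"twist": 0},{"grip": 0,"linear": [0,0.06,0],"twist": 0}]}}

```text
clock: 2.6
eef_pos: [0.4401, 0.3555, 0.0452]
tool_rot: [0.398, -0.584, 0.588, -0.394]
ft_force: [-0.0, 0.7, -0.4]
grip_width: 0.0855
```

```bash
python3 go.py .4407 .348 .025 -22.4
```

```text
clk 2.6 tcp [0.4401 0.3555 0.0452] toolz yaw -21.87 ydir [-0.002 -0.008 -1.   ] j6 2.63 w 0.0855 F [-0.   0.7 -0.4]
world d [ 0.0006 -0.0075 -0.0202] shift units now [0.033  0.1011 0.0166] twist total 0.0046 dyaw -0.53
shift units after turn [0.0328 0.1011 0.0169]
```

Request:
{"fn": "move_arm", "kwargs": {"increments": [{"grip": 0,"linear": [0.03,0.04,0.015],"twist": 0.004},{"grip": 0,"linear": [0,0.04,0],"twist": 0},{"grip": 0,"linear": [0,0.01,0],"twist": 0},{"grip": 0,"linear": [0,0,0],"twist": 0},{"grip": 0,"linear": [0,0,0],"twist": 0}]}}

```text
clock: 3.1
eef_pos: [0.4399, 0.3501, 0.0279]
tool_rot: [0.396, -0.585, 0.589, -0.393]
ft_force: [0.5, 0.7, 0.3]
grip_width: 0.0854
```

```bash
python3 go.py .4407 .348 .025 -22.4
```

```text
clk 3.1 tcp [0.4399 0.3501 0.0279] toolz yaw -22.17 ydir [ 0.    -0.007 -1.   ] j6 2.63 w 0.0854 F [0.5 0.7 0.3]
world d [ 0.0008 -0.0021 -0.0029] shift units now [0.0082 0.0146 0.0076] twist total 0.002 dyaw -0.23
shift units after turn [0.0082 0.0146 0.0077]
```

Request:
{"fn": "move_arm", "kwargs": {"increments": [{"grip": 0,"linear": [0.008,0,0.007],"twist": 0},{"grip": 1,"linear": [0,0,0],"twist": 0},{"grip": 1,"linear": [0,0,0],"twist": 0},{"grip": 1,"linear": [0,0,0],"twist": 0},{"grip": 1,"linear": [0,0,0],"twist": 0}]}}

```text
clock: 3.6
eef_pos: [0.442, 0.349, 0.03]
tool_rot: [0.394, -0.585, 0.588, -0.394]
ft_force: [-0.7, 1.2, -2.2]
grip_width: 0.0431
```

Request:
{"fn": "move_arm", "kwargs": {"increments": [{"grip": 1,"linear": [0,0,0],"twist": 0},{"grip": 1,"linear": [0,0,0],"twist": 0},{"grip": 1,"linear": [0,0,0],"twist": 0},{"grip": 1,"linear": [0,0,0],"twist": 0},{"grip": 1,"linear": [0,0,0],"twist": 0}]}}

```text
clock: 4.1
eef_pos: [0.4419, 0.3489, 0.0299]
tool_rot: [0.394, -0.585, 0.588, -0.394]
ft_force: [0.0, -0.0, 0.6]
grip_width: 0.0432
```

```bash
python3 go.py .4407 .348 .130 -22.4
```

```text
clk 4.1 tcp [0.4419 0.3489 0.0299] toolz yaw -22.2 ydir [ 0.002 -0.004 -1.   ] j6 2.63 w 0.0432 F [ 0.  -0.   0.6]
world d [-0.0012 -0.0009  0.1001] shift units now [ 0.0079 -0.5004 -0.0022] twist total 0.0018 dyaw -0.2
shift units after turn [ 0.0079 -0.5004 -0.0021]
```

Request:
{"fn": "move_arm", "kwargs": {"increments": [{"grip": 1,"linear": [0,-0.1,0],"twist": 0},{"grip": 1,"linear": [0,-0.2,0],"twist": 0},{"grip": 1,"linear": [0,-0.2,0],"twist": 0},{"grip": 1,"linear": [0,-0.05,0],"twist": 0},{"grip": 1,"linear": [0,0,0],"twist": 0}]}}

```text
clock: 4.6
eef_pos: [0.4391, 0.3472, 0.1389]
tool_rot: [0.398, -0.585, 0.589, -0.391]
ft_force: [-0.8, 0.7, -2.6]
grip_width: 0.0432
```

```bash
python3 go.py .5835 .0289 .130 -10.5
```

```text
clk 4.6 tcp [0.4391 0.3472 0.1389] toolz yaw -22.2 ydir [-0.005 -0.01  -1.   ] j6 2.63 w 0.0432 F [-0.8  0.7 -2.6]
world d [ 0.1444 -0.3183 -0.0089] shift units now [1.2    0.0571 1.2698] twist total -0.1021 dyaw 11.7
shift units after turn [1.4324 0.0601 1.    ]
```

Request:
{"fn": "move_arm", "kwargs": {"increments": [{"grip": 1,"linear": [0.1,0,0.09],"twist": -0.034},{"grip": 1,"linear": [0.17,0,0.14],"twist": -0.034},{"grip": 1,"linear": [0.18,0,0.14],"twist": -0.034},{"grip": 1,"linear": [0.18,0,0.14],"twist": 0},{"grip": 1,"linear": [0.18,0,0.14],"twist": 0}]}}

```text
clock: 5.1
eef_pos: [0.5217, 0.1574, 0.1305]
tool_rot: [-0.466, 0.539, -0.538, 0.451]
ft_force: [0.9, 0.3, -1.5]
grip_width: 0.043
```

```bash
python3 go.py .5835 .0289 .130 -10.5
```

```text
clk 5.1 tcp [0.5217 0.1574 0.1305] toolz yaw -9.21 ydir [-0.017 -0.013 -1.   ] j6 2.03 w 0.043 F [ 0.9  0.3 -1.5]
world d [ 0.0618 -0.1285 -0.0005] shift units now [0.5846 0.0058 0.4077] twist total 0.0112 dyaw -1.29
shift units after turn [0.5753 0.0055 0.4207]
```

Request:
{"fn": "move_arm", "kwargs": {"increments": [{"grip": 1,"linear": [0.17,-0.02,0.12],"twist": 0},{"grip": 1,"linear": [0.17,-0.01,0.12],"twist": 0},{"grip": 1,"linear": [0.11,0,0.08],"twist": 0},{"grip": 1,"linear": [0,0,0],"twist": 0},{"grip": 1,"linear": [0,0,0],"twist": 0}]}}

```text
clock: 5.6
eef_pos: [0.5679, 0.0468, 0.1244]
tool_rot: [-0.469, 0.544, -0.537, 0.442]
ft_force: [-0.7, 1.2, -2.2]
grip_width: 0.0432
```

```bash
python3 go.py .5835 .0289 .130 -10.5
```

```text
clk 5.6 tcp [0.5679 0.0468 0.1244] toolz yaw -9.77 ydir [-0.034 -0.017 -0.999] j6 1.83 w 0.0432 F [-0.7  1.2 -2.2]
world d [ 0.0156 -0.0179  0.0056] shift units now [ 0.0754 -0.0291  0.0912] twist total 0.0063 dyaw -0.73
shift units after turn [ 0.0742 -0.0291  0.0921]
```

Request:
{"fn": "move_arm", "kwargs": {"increments": [{"grip": 1,"linear": [0.07,-0.03,0.085],"twist": 0.006},{"grip": 1,"linear": [0,0,0],"twist": 0},{"grip": 1,"linear": [0,0,0],"twist": 0},{"grip": 1,"linear": [0,0,0],"twist": 0},{"grip": 1,"linear": [0,0,0],"twist": 0}]}}

```text
clock: 6.1
eef_pos: [0.5771, 0.0348, 0.1244]
tool_rot: [-0.47, 0.548, -0.536, 0.438]
ft_force: [-0.5, 0.2, -1.6]
grip_width: 0.0431
```

```bash
python3 go.py .5835 .0289 .130 -10.5; python3 - <<'E'
from h import *
b,w=snap('top','t1');a,_=snap('scene','s1')
c=cv2.resize(b[130:210,200:300],None,fx=5,fy=5,interpolation=cv2.INTER_CUBIC)
d=cv2.resize(a[170:250,220:320],None,fx=5,fy=5,interpolation=cv2.INTER_CUBIC)
cv2.imwrite('pics/c3.png',np.vstack([c[:300],d[:300]]) if 0 else cv2.resize(np.hstack([c,d]),(800,320)))
E
```

```text
clk 6.1 tcp [0.5771 0.0348 0.1244] toolz yaw -10.09 ydir [-0.046 -0.016 -0.999] j6 1.81 w 0.0431 F [-0.5  0.2 -1.6]
world d [ 0.0064 -0.0059  0.0056] shift units now [ 0.0243 -0.0287  0.0355] twist total 0.0035 dyaw -0.41
shift units after turn [ 0.024  -0.0288  0.0357]
```

View pics/c3.png

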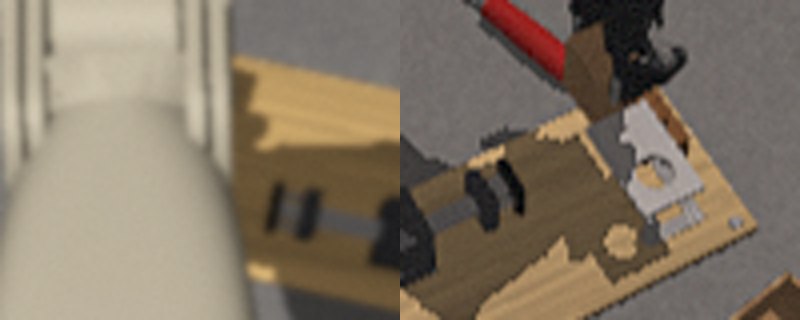

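```bash
cat > eye.py <<'E'
from h import *
from scipy.spatial.transform import Rotation as Ro
def eye():
    o=bot.get_obs();R=Ro.from_quat(o['tool_rot']).as_matrix()
    R0=Ro.from_quat([0.394,-0.585,0.588,-0.394]).as_matrix()
    dx=(R0.T@np.array([.4406-.4419,.3479-.3489,0]))[0]
    e=o['eef_pos']+R@np.array([dx,.0274,.075])
    post=np.array([.6572,.0152,.012]);d=post-e
    print('clk',o['clock'],'dx',dx.round(4),'eye',e.round(4),'toolz',R[:,2].round(3),'tooly',R[:,1].round(3),'d',d.round(4),'units',(R.T@np.array([d[0],d[1],0])/.2).round(3))
    return e
if __name__=='__main__':
    e=eye();print(proj('scene',e))
    for uv in((283.75,212.5),):print('ray',ray('scene',uv,e[2]))
E
python3 eye.py; python3 - <<'E'
from h import *
a=cv2.imread('pics/s1.png')
cv2.imwrite('pics/c4.png',cv2.resize(a[185:235,255:315],None,fx=10,fy=10,interpolation=cv2.INTER_CUBIC))
E
```

```text
clk 6.2 dx 0.0014 eye [0.6496 0.0197 0.0942] toolz [ 0.984 -0.175 -0.042] tooly [-0.046 -0.016 -0.999] d [ 0.0076 -0.0045 -0.0822] units [ 0.016 -0.001  0.041]
[[283.25606773 212.39560682]]
ray [0.65074126 0.02053276 0.09421851]
```

View pics/c4.png

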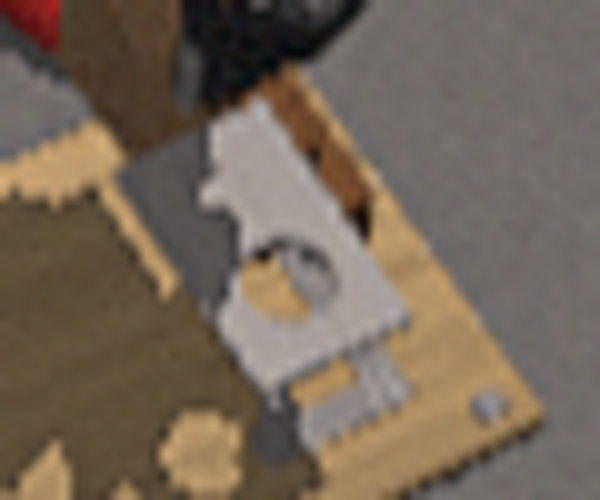

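Request:
{"fn": "move_arm", "kwargs": {"increments": [{"grip": 1,"linear": [0.014,0,0.045],"twist": 0.003},{"grip": 1,"linear": [0,0.08,0.01],"twist": 0},{"grip": 1,"linear": [0,0.08,0.005],"twist": 0},{"grip": 1,"linear": [0,0.02,0],"twist": 0},{"grip": 1,"linear": [0,0,0],"twist": 0}]}}

```text
clock: 6.7
eef_pos: [0.5905, 0.0291, 0.089]
tool_rot: [-0.467, 0.548, -0.539, 0.438]
ft_force: [0.0, 0.9, -1.6]
grip_width: 0.0431
```

```bash
python3 eye.py
```

```text
clk 6.7 dx 0.0014 eye [0.6628 0.0137 0.0589] toolz [ 0.983 -0.181 -0.037] tooly [-0.04  -0.016 -0.999] d [-0.0056  0.0015 -0.0469] units [-0.002  0.001 -0.029]
[[284.03265241 222.82156523]]
ray [0.63731522 0.03601596 0.05893029]
```

Request:
{"fn": "move_arm", "kwargs": {"increments": [{"grip": 1,"linear": [0,0,-0.025],"twist": 0},{"grip": 1,"linear": [0,0,0],"twist": 0},{"grip": 1,"linear": [0,0,0],"twist": 0},{"grip": 1,"linear": [0,0.02,0],"twist": 0},{"grip": 1,"linear": [0,0.02,0],"twist": 0}]}}

```text
clock: 7.2
eef_pos: [0.5871, 0.03, 0.0842]
tool_rot: [-0.465, 0.547, -0.54, 0.439]
ft_force: [0.0, 0.6, -0.6]
grip_width: 0.0428
```

```bash
python3 eye.py
```

```text
clk 7.2 dx 0.0014 eye [0.6596 0.0145 0.0545] toolz [ 0.983 -0.181 -0.031] tooly [-0.035 -0.016 -0.999] d [-0.0024  0.0007 -0.0425] units [-0.001  0.    -0.012]
[[283.38347797 222.63543342]]
ray [0.63562132 0.0379694  0.05447815]
```

Request:
{"fn": "move_arm", "kwargs": {"increments": [{"grip": 1,"linear": [0,0.03,-0.01],"twist": 0},{"grip": 1,"linear": [0,0.04,0],"twist": 0},{"grip": 1,"linear": [0,0.04,0],"twist": 0},{"grip": 1,"linear": [0,0,0],"twist": 0},{"grip": 1,"linear": [0,0,0],"twist": 0}]}}

```text
clock: 7.7
eef_pos: [0.5829, 0.0299, 0.0587]
tool_rot: [-0.466, 0.547, -0.539, 0.439]
ft_force: [0.5, 0.6, -0.6]
grip_width: 0.043
```

```bash
python3 eye.py;python3 - <<'E'
from h import *
a,_=snap('scene','s2')
cv2.imwrite('pics/c5.png',cv2.resize(a[185:255,245:325],None,fx=8,fy=8,interpolation=cv2.INTER_CUBIC))
E
```

```text
clk 7.7 dx 0.0014 eye [0.6554 0.0145 0.0288] toolz [ 0.983 -0.181 -0.034] tooly [-0.037 -0.016 -0.999] d [ 0.0018  0.0007 -0.0168] units [-0.005 -0.     0.008]
[[281.81979131 225.87394832]]
ray [0.62586651 0.04921885 0.02883919]
```

View pics/c5.png

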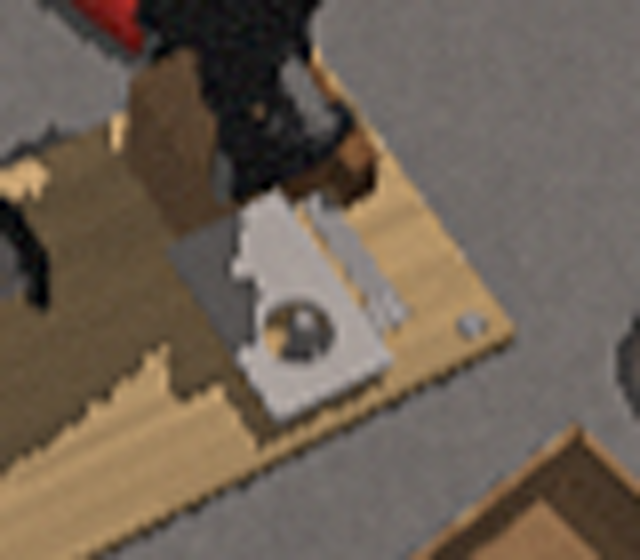

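Request:
{"fn": "move_arm", "kwargs": {"increments": [{"grip": 1,"linear": [0,0.03,0.005],"twist": 0},{"grip": 1,"linear": [0,0.03,0],"twist": 0},{"grip": 1,"linear": [0,0.01,0],"twist": 0},{"grip": 1,"linear": [0,0,0],"twist": 0},{"grip": 1,"linear": [0,0,0],"twist": 0}]}}

```text
clock: 8.25
eef_pos: [0.5844, 0.0296, 0.0457]
tool_rot: [-0.465, 0.547, -0.54, 0.439]
ft_force: [0.6, 0.1, -1.0]
grip_width: 0.0433
```

```bash
python3 eye.py
```

```text
clk 8.25 dx 0.0014 eye [0.6569 0.0141 0.016 ] toolz [ 0.983 -0.181 -0.031] tooly [-0.035 -0.016 -0.999] d [ 0.0003  0.0011 -0.004 ] units [-0.006 -0.     0.   ]
[[281.81204366 228.34409599]]
ray [0.62099709 0.05483436 0.01604071]
```

Request:
{"fn": "move_arm", "kwargs": {"increments": [{"grip": 1,"linear": [0,0.012,0],"twist": 0},{"grip": 1,"linear": [0,0,0],"twist": 0},{"grip": 0,"linear": [0,0,0],"twist": 0},{"grip": 0,"linear": [0,0,0],"twist": 0},{"grip": 0,"linear": [0,0,0],"twist": 0}]}}

```text
clock: 8.75
eef_pos: [0.5855, 0.0295, 0.0457]
tool_rot: [-0.464, 0.546, -0.541, 0.44]
ft_force: [-0.5, 0.4, -0.7]
grip_width: 0.0838
```

```bash
python3 go.py .584 .0295 .2 -10.5
```

```text
clk 8.75 tcp [0.5855 0.0295 0.0457] toolz yaw -10.45 ydir [-0.031 -0.016 -0.999] j6 1.81 w 0.0838 F [-0.5  0.4 -0.7]
world d [-0.0015 -0.      0.1543] shift units now [ 0.0181 -0.771  -0.0285] twist total 0.0004 dyaw -0.05
shift units after turn [ 0.0181 -0.771  -0.0285]
```

Request:
{"fn": "move_arm", "kwargs": {"increments": [{"grip": 0,"linear": [0,-0.15,0],"twist": 0},{"grip": 0,"linear": [0,-0.22,0],"twist": 0},{"grip": 0,"linear": [0,-0.22,0],"twist": 0},{"grip": 0,"linear": [0,-0.15,0],"twist": 0},{"grip": 0,"linear": [0,0,0],"twist": 0}]}}

```text
clock: 9.25
eef_pos: [0.5887, 0.0318, 0.1949]
tool_rot: [-0.467, 0.548, -0.539, 0.438]
ft_force: [0.5, -0.7, 0.6]
grip_width: 0.0854
```

```bash
python3 go.py .5395 -.209 .19 -10.5
```

```text
clk 9.25 tcp [0.5887 0.0318 0.1949] toolz yaw -10.47 ydir [-0.039 -0.017 -0.999] j6 1.81 w 0.0854 F [ 0.5 -0.7  0.6]
world d [-0.0492 -0.2408 -0.0049] shift units now [ 1.2278  0.0541 -0.0222] twist total 0.0003 dyaw -0.03
shift units after turn [ 1.2278  0.0541 -0.0215]
```

Request:
{"fn": "move_arm", "kwargs": {"increments": [{"grip": 0,"linear": [0.22,0,-0.005],"twist": 0},{"grip": 0,"linear": [0.24,0,-0.005],"twist": 0},{"grip": 0,"linear": [0.24,0,-0.005],"twist": 0},{"grip": 0,"linear": [0.24,0,0],"twist": 0},{"grip": 0,"linear": [0.2,0,0],"twist": 0}]}}

```text
clock: 9.75
eef_pos: [0.5459, -0.1922, 0.1968]
tool_rot: [-0.47, 0.545, -0.535, 0.442]
ft_force: [1.1, 0.1, 0.5]
grip_width: 0.0853
```

```bash
python3 go.py .5395 -.209 .16 -10.5; python3 - <<'E'
from h import *
b,w=snap('top','t2');a,ws=snap('scene','s2b')
c=cv2.resize(b[125:225,205:305],None,fx=4,fy=4,interpolation=cv2.INTER_CUBIC)
d=cv2.resize(a[170:270,230:330],None,fx=4,fy=4,interpolation=cv2.INTER_CUBIC)
cv2.imwrite('pics/c6.png',np.hstack([c,d]))
E
```

```text
clk 9.75 tcp [ 0.5459 -0.1922  0.1968] toolz yaw -9.67 ydir [-0.038 -0.015 -0.999] j6 1.41 w 0.0853 F [1.1 0.1 0.5]
world d [-0.0064 -0.0168 -0.0368] shift units now [ 0.084   0.1865 -0.0111] twist total 0.0073 dyaw -0.83
shift units after turn [ 0.0843  0.1864 -0.0098]
```

View pics/c6.png

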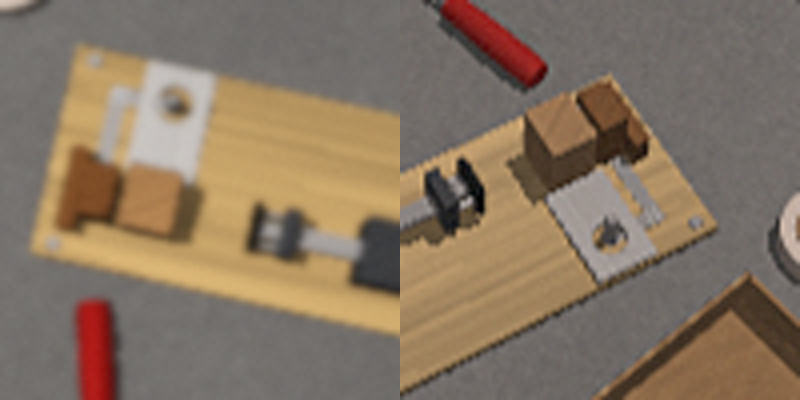

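The mount is hung. The post shows inside the eye at (172,100), and the tab is flat and the block square between the jaws. Next I go to the paddle and measure the gap.

Request:
{"fn": "move_arm", "kwargs": {"increments": [{"grip": 0,"linear": [0.075,0.03,-0.01],"twist": 0.007},{"grip": 0,"linear": [0,0,0],"twist": 0},{"grip": 0,"linear": [0,0.05,0],"twist": 0},{"grip": 0,"linear": [0,0.05,0],"twist": 0},{"grip": 0,"linear": [0,0.03,0],"twist": 0}]}}

```text
clock: 10.35
eef_pos: [0.5389, -0.2084, 0.1602]
tool_rot: [-0.465, 0.551, -0.539, 0.436]
ft_force: [-0.9, 0.2, 0.5]
grip_width: 0.0854
```

```bash
python3 go.py .5395 -.209 .085 -10.5; python3 - <<'E'
from h import *
w=np.load('pics/t2.npy')
t=np.radians(-10.5);X=np.array([np.cos(t),np.sin(t)]);Y=np.array([-X[1],X[0]]);o=np.array([.5654,-.0721])
p=w[120:225,200:300].reshape(-1,3);j=np.c_[(p[:,:2]-o)@X,(p[:,:2]-o)@Y,p[:,2]]*1000
def s(n,m):
    q=j[m];print(n,len(q),q.min(0).round(1),q.max(0).round(1),q.mean(0).round(1))
s('block',(j[:,2]>69)&(j[:,2]<76)&(abs(j[:,0])<30)&(j[:,1]>60)&(j[:,1]<125))
s('jaw',(j[:,2]>62)&(j[:,2]<69)&(abs(j[:,0])<30)&(j[:,1]>120))
s('pad',(j[:,2]>53)&(j[:,2]<66)&(abs(j[:,0])<30)&(j[:,1]>-40)&(j[:,1]<50))
E
```

```text
clk 10.35 tcp [ 0.5389 -0.2084  0.1602] toolz yaw -10.87 ydir [-0.041 -0.013 -0.999] j6 1.41 w 0.0854 F [-0.9  0.2  0.5]
world d [ 0.0006 -0.0006 -0.0752] shift units now [-0.0052  0.3753  0.0177] twist total -0.0032 dyaw 0.37
shift units after turn [-0.0052  0.3753  0.0177]
block 176 [-19.3  84.   69. ] [ 24.  121.6  75.8] [  2.  102.4  71.7]
jaw 104 [-17.9 120.1  62.1] [ 23.9 151.4  68.9] [  0.5 138.9  65.6]
pad 84 [-16.3  -2.   53.1] [16.9 31.8 64.3] [ 0.4 12.7 58.6]
```

Request:
{"fn": "move_arm", "kwargs": {"increments": [{"grip": 0,"linear": [0,0.1,0.007],"twist": 0},{"grip": 0,"linear": [0,0.1,0],"twist": 0},{"grip": 0,"linear": [0,0.1,0],"twist": 0},{"grip": 0,"linear": [0,0.05,0],"twist": 0},{"grip": 0,"linear": [0,0,0],"twist": 0}]}}

```text
clock: 10.85
eef_pos: [0.5373, -0.2044, 0.0844]
tool_rot: [-0.467, 0.55, -0.536, 0.438]
ft_force: [0.6, 0.2, -0.1]
grip_width: 0.0854
```

```bash
python3 go.py .5395 -.209 .085 -10.5
```

```text
clk 10.85 tcp [ 0.5373 -0.2044  0.0844] toolz yaw -10.46 ydir [-0.044 -0.011 -0.999] j6 1.4 w 0.0854 F [ 0.6  0.2 -0.1]
world d [ 0.0022 -0.0046  0.0006] shift units now [ 0.0206 -0.0034  0.015 ] twist total 0.0004 dyaw -0.04
shift units after turn [ 0.0206 -0.0034  0.015 ]
```

Request:
{"fn": "move_arm", "kwargs": {"increments": [{"grip": 0,"linear": [0.02,0,0.013],"twist": 0},{"grip": 0,"linear": [0,0,0],"twist": 0},{"grip": 1,"linear": [0,0,0],"twist": 0},{"grip": 1,"linear": [0,0,0],"twist": 0},{"grip": 1,"linear": [0,0,0],"twist": 0}]}}

```text
clock: 11.35
eef_pos: [0.5419, -0.2095, 0.0876]
tool_rot: [-0.466, 0.548, -0.538, 0.439]
ft_force: [0.6, -0.6, -0.1]
grip_width: 0.0438
```

Request:
{"fn": "move_arm", "kwargs": {"increments": [{"grip": 1,"linear": [0,0,0],"twist": 0},{"grip": 1,"linear": [0,0,0],"twist": 0},{"grip": 1,"linear": [0,0,0],"twist": 0},{"grip": 1,"linear": [0,0,0],"twist": 0},{"grip": 1,"linear": [0,0,0],"twist": 0}]}}

```text
clock: 11.85
eef_pos: [0.5367, -0.2086, 0.0886]
tool_rot: [-0.467, 0.551, -0.536, 0.437]
ft_force: [-3.2, 0.9, -1.7]
grip_width: 0.0237
```

```bash
cat > tr.py <<'E'
from h import *
o=bot.get_obs();t=np.radians(-10.5);X=np.array([np.cos(t),np.sin(t),0]);Y=np.array([-X[1],X[0],0]);O=np.array([.5654,-.0721,0])
from scipy.spatial.transform import Rotation as Ro
p=o['eef_pos']-O;R=Ro.from_quat(o['tool_rot']).as_matrix()
print('clk',o['clock'],'jig',np.round(1000*np.array([p@X,p@Y,p[2]]),1),'Fx,Fy jig',round(o['ft_force']@X,1),round(o['ft_force']@Y,1),'Fz',o['ft_force'][2].round(1),'w',round(o['grip_width'],4),'tooly',R[:,1].round(3),'yaw',np.degrees(np.arctan2(R[1,2],R[0,2])).round(2))
E
python3 tr.py
```

```text
clk 11.85 jig [  -3.4 -139.4   88.6] Fx,Fy jig -3.3 0.3 Fz -1.7 w 0.0237 tooly [-0.047 -0.011 -0.999] yaw -10.5
```

Request:
{"fn": "move_arm", "kwargs": {"increments": [{"grip": 1,"linear": [-0.03,0,0],"twist": 0},{"grip": 1,"linear": [-0.03,0,0],"twist": 0},{"grip": 1,"linear": [-0.03,0,0],"twist": 0},{"grip": 1,"linear": [-0.03,0,0],"twist": 0},{"grip": 1,"linear": [-0.02,0,0],"twist": 0}]}}

```text
clock: 12.35
eef_pos: [0.5399, -0.1921, 0.0886]
tool_rot: [-0.472, 0.546, -0.542, 0.43]
ft_force: [-4.2, -7.3, -1.9]
grip_width: 0.0238
```

```bash
python3 tr.py
```

```text
clk 12.35 jig [  -3.3 -122.6   88.6] Fx,Fy jig -2.8 -7.9 Fz -1.9 w 0.0238 tooly [-0.051 -0.033 -0.998] yaw -10.74
```

Request:
{"fn": "move_arm", "kwargs": {"increments": [{"grip": 1,"linear": [-0.03,0,0],"twist": 0},{"grip": 1,"linear": [-0.03,0,0],"twist": 0},{"grip": 1,"linear": [-0.03,0,0],"twist": 0},{"grip": 1,"linear": [-0.02,0,0],"twist": 0},{"grip": 1,"linear": [-0.02,0,0],"twist": 0}]}}

```text
clock: 12.85
eef_pos: [0.5418, -0.182, 0.0886]
tool_rot: [0.48, -0.54, 0.55, -0.42]
ft_force: [-5.7, -12.4, -1.5]
grip_width: 0.0236
```

```bash
python3 tr.py
```

```text
clk 12.85 jig [  -3.1 -112.4   88.6] Fx,Fy jig -3.4 -13.2 Fz -1.5 w 0.0236 tooly [-0.056 -0.064 -0.996] yaw -11.0
```

Request:
{"fn": "move_arm", "kwargs": {"increments": [{"grip": 1,"linear": [0.04,0,0],"twist": 0},{"grip": 1,"linear": [0.04,0,0],"twist": 0},{"grip": 1,"linear": [0.04,0,0],"twist": 0},{"grip": 1,"linear": [0.02,0,0],"twist": 0},{"grip": 1,"linear": [0,0,0],"twist": 0}]}}

```text
clock: 13.35
eef_pos: [0.5367, -0.2086, 0.0886]
tool_rot: [0.478, -0.541, 0.547, -0.423]
ft_force: [-2.9, 1.8, -3.0]
grip_width: 0.0237
```

```bash
python3 tr.py; python3 - <<'E'
from h import *
b,w=snap('top','t3')
t=np.radians(-10.5);X=np.array([np.cos(t),np.sin(t)]);Y=np.array([-X[1],X[0]]);o=np.array([.5654,-.0721])
p=w[120:225,200:320].reshape(-1,3);j=np.c_[(p[:,:2]-o)@X,(p[:,:2]-o)@Y,p[:,2]]*1000
def s(n,m):
    q=j[m];print(n,len(q),q.min(0).round(1),q.max(0).round(1),q.mean(0).round(1))
s('pad',(j[:,2]>53)&(j[:,2]<66)&(abs(j[:,0])<30)&(j[:,1]>-40)&(j[:,1]<80))
s('block',(j[:,2]>69)&(j[:,2]<76)&(abs(j[:,0])<30)&(j[:,1]>60)&(j[:,1]<125))
E
```

```text
clk 13.35 jig [  -3.3 -139.4   88.6] Fx,Fy jig -3.2 1.2 Fz -3.0 w 0.0237 tooly [-0.055 -0.056 -0.997] yaw -10.8
pad 80 [-15.7  24.6  53.8] [17.5 58.3 65.5] [ 1.  39.1 58.6]
block 181 [-19.5  83.6  69. ] [ 24.2 121.5  75.7] [  2.1 103.   71.7]
```

Request:
{"fn": "move_arm", "kwargs": {"increments": [{"grip": 1,"linear": [-0.05,0,0],"twist": 0},{"grip": 1,"linear": [-0.05,0,0],"twist": 0},{"grip": 1,"linear": [-0.05,0,0],"twist": 0},{"grip": 1,"linear": [-0.04,0,0],"twist": 0},{"grip": 1,"linear": [-0.02,0,0],"twist": 0}]}}

```text
clock: 13.9
eef_pos: [0.5418, -0.1824, 0.0888]
tool_rot: [0.485, -0.535, 0.558, -0.41]
ft_force: [-5.1, -12.5, -5.9]
grip_width: 0.0235
```

```bash
python3 tr.py
```

```text
clk 13.9 jig [  -3.1 -112.8   88.8] Fx,Fy jig -2.7 -13.2 Fz -5.9 w 0.0235 tooly [-0.061 -0.093 -0.994] yaw -11.52
```

Request:
{"fn": "move_arm", "kwargs": {"increments": [{"grip": 1,"linear": [0.05,0.004,0],"twist": -0.003},{"grip": 1,"linear": [0.05,0.004,0],"twist": 0},{"grip": 1,"linear": [0.04,0.003,0],"twist": 0},{"grip": 1,"linear": [0.01,0,0],"twist": 0},{"grip": 1,"linear": [0,0,0],"twist": 0}]}}

```text
clock: 14.4
eef_pos: [0.5367, -0.2089, 0.0888]
tool_rot: [0.483, -0.536, 0.555, -0.414]
ft_force: [-1.7, -0.9, -5.5]
grip_width: 0.0237
```

```bash
python3 tr.py; cat > pad.py <<'E'
import sys
from h import *
b,w=snap('top',sys.argv[1])
t=np.radians(-10.5);X=np.array([np.cos(t),np.sin(t)]);Y=np.array([-X[1],X[0]]);o=np.array([.5654,-.0721])
p=w[120:225,200:320].reshape(-1,3);j=np.c_[(p[:,:2]-o)@X,(p[:,:2]-o)@Y,p[:,2]]*1000
def s(n,m):
    q=j[m];print(n,len(q),q.min(0).round(1),q.max(0).round(1),q.mean(0).round(1))
s('pad',(j[:,2]>53)&(j[:,2]<66)&(abs(j[:,0])<30)&(j[:,1]>-40)&(j[:,1]<82))
s('head',(j[:,2]>59.5)&(j[:,2]<65)&(abs(j[:,0])<30)&(j[:,1]>-40)&(j[:,1]<82))
s('block',(j[:,2]>69)&(j[:,2]<76)&(abs(j[:,0])<30)&(j[:,1]>78)&(j[:,1]<130))
c=cv2.resize(b[140:200,215:275],None,fx=10,fy=10,interpolation=cv2.INTER_CUBIC);cv2.imwrite(f'pics/{sys.argv[1]}c.png',c)
E
python3 pad.py t4
```

```text
clk 14.4 jig [  -3.3 -139.8   88.8] Fx,Fy jig -1.5 -1.2 Fz -5.5 w 0.0237 tooly [-0.059 -0.082 -0.995] yaw -11.21
pad 79 [-16.3  46.8  53.1] [17.7 79.7 65.6] [ 0.6 60.6 58.8]
head 27 [-14.4  47.4  59.7] [16.3 57.5 64.7] [ 2.6 52.6 61.7]
block 180 [-20.   83.8  69.1] [ 23.9 121.2  75.4] [  2.  102.7  71.5]
```

View pics/t4c.png

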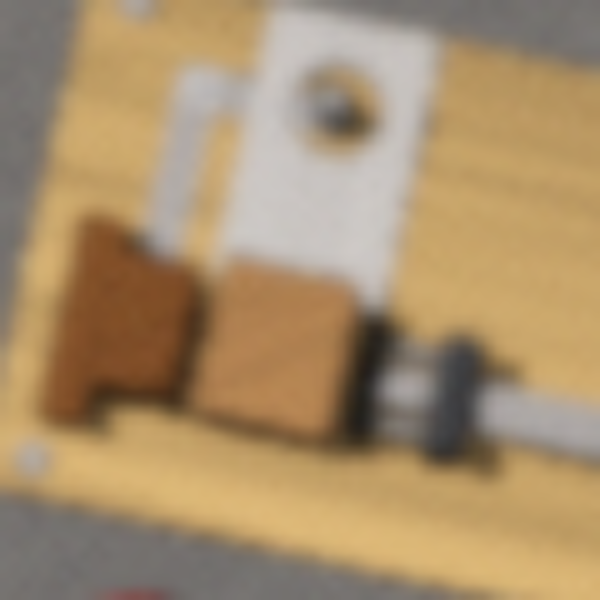

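Request:
{"fn": "move_arm", "kwargs": {"increments": [{"grip": 1,"linear": [-0.03,-0.002,0],"twist": -0.003},{"grip": 1,"linear": [-0.03,-0.002,0],"twist": 0},{"grip": 1,"linear": [-0.03,-0.002,0],"twist": 0},{"grip": 1,"linear": [-0.03,-0.002,0],"twist": 0},{"grip": 1,"linear": [-0.015,-0.001,0],"twist": 0}]}}

```text
clock: 14.95
eef_pos: [0.5395, -0.194, 0.0888]
tool_rot: [0.489, -0.531, 0.56, -0.407]
ft_force: [-3.7, -8.6, -7.7]
grip_width: 0.0235
```

```bash
python3 tr.py; python3 pad.py t5
```

```text
clk 14.95 jig [  -3.2 -124.5   88.8] Fx,Fy jig -2.1 -9.1 Fz -7.7 w 0.0235 tooly [-0.064 -0.106 -0.992] yaw -11.33
pad 56 [-16.2 -26.8  53.6] [17.5 68.9 64.1] [ 0.5 60.2 59.2]
head 20 [-15.4  57.7  59.5] [17.5 67.7 64.1] [ 1.6 62.7 61.2]
block 180 [-19.6  89.   69. ] [ 24.3 129.5  76. ] [  2.4 107.6  71.5]
```

Request:
{"fn": "move_arm", "kwargs": {"increments": [{"grip": 1,"linear": [-0.025,-0.002,0],"twist": 0},{"grip": 1,"linear": [-0.025,-0.002,0],"twist": 0},{"grip": 1,"linear": [-0.02,-0.001,0],"twist": 0},{"grip": 1,"linear": [-0.02,-0.001,0],"twist": 0},{"grip": 1,"linear": [-0.02,-0.001,0],"twist": 0}]}}

```text
clock: 15.5
eef_pos: [0.5403, -0.1902, 0.089]
tool_rot: [0.496, -0.524, 0.57, -0.394]
ft_force: [-3.8, -10.4, -5.2]
grip_width: 0.0235
```

```bash
python3 tr.py; python3 pad.py t6
```

```text
clk 15.5 jig [  -3.2 -120.7   89. ] Fx,Fy jig -1.9 -10.9 Fz -5.2 w 0.0235 tooly [-0.071 -0.141 -0.987] yaw -11.92
pad 53 [-16.   61.4  53.3] [18.1 72.9 64. ] [ 0.9 66.9 59.1]
head 25 [-14.3  62.1  59.5] [16.1 72.9 64. ] [ 2.5 67.6 61.1]
block 186 [-19.4  89.5  69. ] [ 24.1 126.6  75.9] [  2.3 108.2  71.8]
```

Request:
{"fn": "move_arm", "kwargs": {"increments": [{"grip": 1,"linear": [-0.025,-0.003,0],"twist": 0},{"grip": 1,"linear": [-0.025,-0.003,0],"twist": 0},{"grip": 1,"linear": [-0.02,-0.002,0],"twist": 0},{"grip": 1,"linear": [-0.02,-0.002,0],"twist": 0},{"grip": 1,"linear": [-0.02,-0.002,0],"twist": 0}]}}

```text
clock: 16.05
eef_pos: [0.5404, -0.1892, 0.0892]
tool_rot: [0.503, -0.517, 0.581, -0.378]
ft_force: [-3.1, -10.4, -6.7]
grip_width: 0.0234
```

```bash
python3 tr.py; python3 pad.py t7; python3 - <<'E'
from h import *
for i in range(8): bot.camera('top')
a,_=snap('scene','s7');c=cv2.resize(a[175:255,175:315],None,fx=5,fy=5,interpolation=cv2.INTER_CUBIC)
cv2.imwrite('pics/s7c.png',c)
E
python3 tr.py; python3 pad.py t8
```

```text
clk 16.05 jig [  -3.2 -119.7   89.2] Fx,Fy jig -1.2 -10.8 Fz -6.7 w 0.0234 tooly [-0.082 -0.181 -0.98 ] yaw -12.73
pad 51 [-15.6  63.1  54.3] [16.9 74.8 65.7] [ 0.2 69.  60.2]
head 30 [-13.1  63.7  59.8] [16.9 74.8 65. ] [ 0.1 68.8 61.5]
block 178 [-19.4  89.8  69. ] [ 23.7 129.6  76. ] [  2.4 109.1  71.5]
clk 16.55 jig [  -3.2 -119.4   89.2] Fx,Fy jig -1.2 -11.0 Fz -5.8 w 0.0237 tooly [-0.081 -0.18  -0.98 ] yaw -12.68
pad 52 [-15.8  63.1  54.4] [17.  74.9 64.4] [ 0.5 69.1 59.7]
head 27 [-15.8  63.1  59.5] [17.  74.2 64.4] [ 1.  69.8 61.4]
block 180 [-19.8  89.6  69. ] [ 24.2 127.2  75.9] [  2.1 108.5  71.8]
```

View pics/t8c.png

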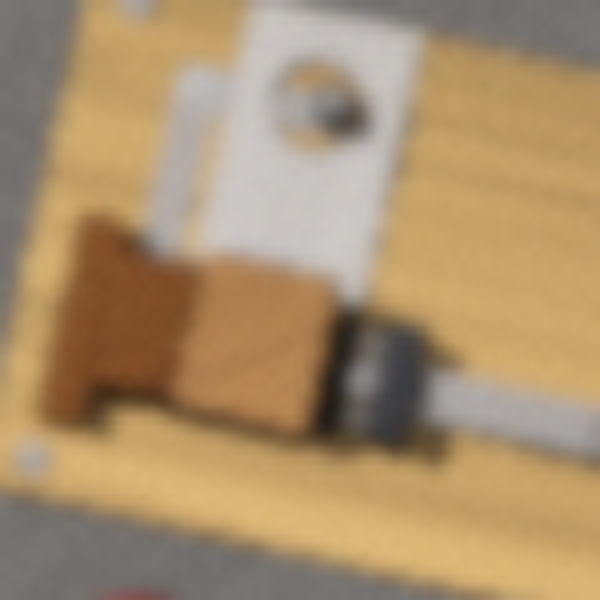

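View pics/s7c.png

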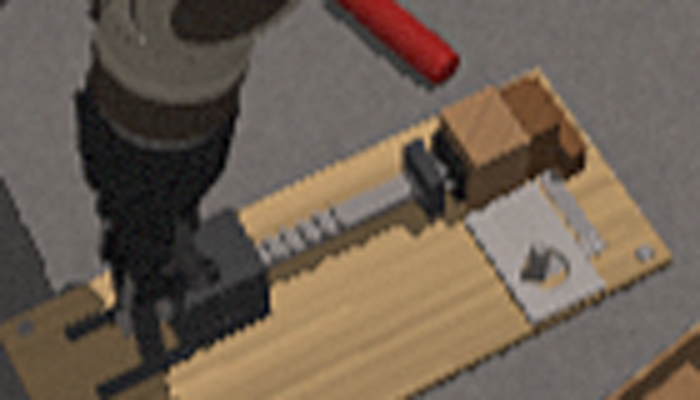

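The block sits flat against the fixed jaw. The gap between the head and pad has narrowed by about 6 to 7 mm but is still open, and the readings held steady for 0.5 s. I'm handing the job in.

```bash
python3 -c "
from workcell import bot
print(bot.job_done())"; python3 tr.py
```

```text
the job is handed in; nothing more can be done
None
the job is handed in; nothing more can be done
```

The mount is hung on the jig's post, and the clamp is pressing it lightly against the fixed jaw. I handed the job in at about 16.6 s with the trigger still held. No verdict was reported.

I lifted the mount by its block, lowered the eye over the post and let go. I then pinched the paddle from above and made two full strokes and one partial stroke, without touching the jaw.

- **Mount:** the pictures show the post inside the eye and the tab flat. The block is square and touching the fixed jaw. Pressing moved it about 5 mm towards the jaw.
- **Pad:** from the depth images the spring is pushed in about 6 to 7 mm, or roughly 5 N. The gap behind the pad is visibly still open. This is an estimate, good to about 2 mm, because I had no direct reading.
- **Trigger:** it is squeezed about 20 mm and the fingers bear on it with about 11 N. This stayed steady over the last 0.5 s before hand-in.
- **Tilt:** the tool had leaned about 11° by the end, because the hand sagged a little on each move under the trigger's load. The grip on the paddle held.
- **Bystanders:** I kept clear of them and saw none moved in the pictures, but I did not measure their positions again.

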